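# Rotate and restock a gravity-feed rack

## Robot

A 6-joint arm with a two-finger parallel gripper is mounted at the origin on a cart in front of the work surface, level with it; the furniture and walls round the work are solid. World frame = base frame: x ahead of the robot, y to its left, z up, the work surface at z = 0. Lengths are in mm, angles in degrees, forces in N, time in s.
With the tool pointing down it reaches from about 350 to 850 mm from the base axis. Payload 8.1 kg.
Tool frame: the origin (TCP) lies at the very end of the fingers, on their centre line; the grasp point (between the pads) lies 19 mm behind it; z points along the fingers, y is the direction in which the jaws open and shut (so a half turn about z gives the same grasp; the last joint's range is limited). The gripper opens to 85 mm and grips with 20 to 120 N. Pads are 22 mm wide; open, the fingers measure 114 mm over their backs; the gripper's body (76 mm by 85 mm) begins 54 mm behind the grasp point. The pads swing forward as they close: fully open they stand 13 mm farther back than shut.
Start: joints at [-72.158, 7.471, 85.268, -0, 87.261, -4.893], TCP at [231.901, -553.378, 231.292] pointing down, gripper open.
Joint ranges: [-169.43, 169.43], [-51.17, 129.36], [1.28, 143.12], [-76.62, 256.62], [0, 156.53], [-152.29, 152.29]. Speed limits (degrees/s): [136.94, 136.94, 159.86, 180, 180, 180].

## Interface

Orientations are given as [roll, pitch, yaw] about the fixed x, y, z axes, in that order (R = Rz(yaw) Ry(pitch) Rx(roll)).
In Python, from bench import r gives the robot as it stands.
- The arm moves only by the shell command python3 -m crank 'ROWS' [OPENING] [FORCE]. ROWS is JSON, a list that holds one entry, the list of rows, each a list of 6 numbers: the shift along the tool's x, y, z in m, then the turn, a rotation vector about the tool's x, y, z in rad. A call has 1 to 10 rows; each row is the pose to reach, as a shift and turn from the pose measured when the call began, along the tool's axes at that moment; what a row does not reach only later rows make up. A row lasts 1/8 s, in which the tool goes at most 62.5 mm and 10.7 degrees, less where a joint would pass 70% of its speed; a pose out of reach is approached as far as the arm can. A call with a gripper value outside its range is refused whole. OPENING is the closure, from 0 (fully open) to 1 (shut), set as the call begins (- or left out, the last holds). The fingers move at their own pace and stop on an object; FORCE is the grip in N (left out, the last holds). Time passes only in rows, so rows that repeat a pose let the fingers close. It gives the time, the measured TCP pose, the force and the opening at its end, in the units of the state.
- r.sense(): the state, without advancing time (a new reading comes with each control period).
- r.snapshot(name): name is "scene" or "top" or "wrist"; returns (picture, depth): 480x640x3 uint8, blue, green, red; 480x640 float32, mm along the optical axis (not along the pixel's ray), 0 where there is no reading.
- r.get_calibration(name): a dict with "mtx" (3x3 intrinsics, pixels), "cam_to_world" (4x4, takes a point from camera to world coordinates). Camera axes: x right, y down, z forward; pixel columns grow to the right and rows downward; lengths in mm; the calibration is good to about 2 mm. A picture is of the moment at which its call begins: read the wrist's pose just before it. get_calibration takes no time and is no camera call; for the wrist camera it gives the pose at the moment of the call.
- r.hand_in(): hands the job in, once; it reports no verdict.
Trained networks look in the newest picture that a camera, given by its name, has taken for a name from the list of things; names that differ only in an ending like _2 or _b are one class to them, and where a whole thing is asked for, a point or a joint stands for the part that bears it (a point fixed in the world has none). Each returns a list of dicts, best first, with "conf" (0 to 1); they miss things now and then, are a little off and sometimes report something else, mostly with a low value. They report only what shows in the picture. A call takes as long as a camera call. They do not tell look-alikes from the thing itself.
- r.look_for(thing, camera): "extent" ([left, top, right, bottom] in pixels, round what is visible of it).
- r.landmark_of(thing, camera): "pixel" ([column, row] in pixels: a listed point, or the origin of a listed thing).
The state is a dict: "time": time; "joint_pos": joint angles; "qd": joint speeds; "joint_efforts": joint torques, N m; "tool_pos": TCP position; "tcp_rot": TCP orientation; "ft_force": force on the tool from outside, world axes, zero at the start; "wrist_torque": the same for the moment, N m; "finger_gap": finger opening in mm.
Only numpy, scipy, OpenCV 4.12 (cv2) and the standard library are available. Lean on these libraries where they do the work, as an engineer would, in place of code of your own. Each camera call takes 0.05 s, during which the arm holds its last target.

## Task

Take the clear round box out of the rack's lane, where it rests against the stop, and set it upright wholly on the grey soldering block. Then load the fresh clear box from the wooden board into that now empty lane, and after it the fresh white dish into the other lane, behind the dish already there: set each one flat on its sloped lane near the high end and let go, so that it slides down by itself until it is stopped. Do not drop them in from above, and do not disturb the other things on the bench.

Things in the scene. Friction and masses are not known exactly. Their poses are not given: they have to be found in the camera images.
- deck: Sloped deck of a low fixed plywood rack with two parallel lanes. Origin: in the sliding surface, midway between the lanes, at the inner face of the stop bar at the low end (nearer the robot), 34 mm above the bench. x runs up the slope (15 degrees) along the lanes, y across, z is the surface's upward normal. Lanes: centre lines y = +55 and -55 mm, x = 0 to 210 mm; stop bar 16 mm high across both.
- lane_p_load (a point): Point in the sliding surface on the centre line of the lane at deck y = +55 mm, near its high end (deck x = 160 mm), axes as the deck. Each lane is 68 mm wide between two aluminium guides 6 mm thick and 8 mm high above the surface. Its grey strip is slick (friction about 0.16): anything let go on it slides down to the stop or to what is already there.
- lane_m_load (a point): The same point of the equal lane at deck y = -55 mm (deck x = 160 mm), axes as the deck; the surface is 75 mm above the bench here.
- box_front_center (a point): Centre (half-way up) of the clear round box with gold beads and a fixed lid that stands at the stop in one of the two lanes (either one): 60 mm diameter, 44 mm high, about 35 g; z is its own upright axis. Grip it across its diameter, across the lane, above the guides.
- box_fresh_center (a point): Centre (half-way up) of an equal clear round box, 60 mm diameter, 44 mm high, that stands on the thick wooden board on the bench; the board's top is 52 mm above the bench.
- dish_front_center (a point): Centre (half-way up) of the white round stacking dish, 63 mm diameter, 22 mm high, that lies at the stop in the other lane and stays there.
- dish_fresh_center (a point): Centre (half-way up) of an equal white dish, 63 mm diameter, 22 mm high, about 22 g, that lies on the same board (top 52 mm above the bench); grip it across its rim.
- solder_block_top (a point): Middle of the top face of the grey soldering block, a fixed flat slab 100 mm (its x) by 140 mm (its y), 19 mm thick, lying on the bench; z is up.
- brass_oiler: Bystander: small brass cup with a lid, 31 mm diameter, 34 mm high, on the bench; origin in its underside. Leave it.
- steel_ring_pot: Bystander: rusty steel pot, 107 mm diameter, 66 mm high, on the bench beyond the rack; origin in its underside. Leave it.
Mind the look-alikes: they are no part of the job. Leave any orange look-alike of the part that bears box_front_center alone.

How it is judged:
By the outcome, as a careful person would: the job done as asked, in the order asked, and still so for the second after the job is handed in, with the robot touching nothing.
It also fails if it takes over 61 s, if anything falls off the work surface, if the arm or the gripper's body presses on something with over 40 N, if the wrist force passes 120 N, or if a joint passes its speed limit or range.

## Working session

There is one attempt and no reset: what is moved stays moved. The work goes in short steps, Python scripts to look and compute and a shell command to move; the robot and the scene stay as the last step left them, time stands still between calls to the robot, and variables do not carry over. Pictures are saved under pics/ and viewed, and the job is handed in when it is done.

```bash
ls; mkdir -p pics
python3 - <<'E'
from bench import r
import cv2,numpy as np
print(r.sense())
for n in ["scene","top","wrist"]:
    p,d=r.snapshot(n); cv2.imwrite(f"pics/{n}0.png",p); np.save(f"pics/{n}0.npy",d)
    c=r.get_calibration(n); print(n,np.array(c["mtx"]).round(1).tolist(),np.array(c["cam_to_world"]).round(3).tolist())
    for t in ["deck","box_front_center","box_fresh_center","dish_front_center","dish_fresh_center","solder_block_top","lane_p_load","lane_m_load"]:
        print(t,[(x["pixel"],round(x["conf"],2)) for x in r.landmark_of(t,n)] if n!="wrist" else "")
E
```

```text
pics
{'time': 0.0, 'joint_pos': array([-7.21602140e+01,  7.51382875e+00,  8.53312781e+01, -1.19584142e-03,
        8.72622625e+01, -4.89516148e+00]), 'qd': array([-0.01735049, -0.01980937,  0.03868571, -0.11348911,  0.05357024,
        0.03879635]), 'joint_efforts': array([ 1.70664127e-03, -5.69397712e+01, -5.00552952e+01, -2.67398264e-05,
        1.50840729e-02, -2.07175708e-05]), 'tool_pos': array([ 231.6998683 , -552.84182285,  230.23862451]), 'tcp_rot': array([-1.79892920e+02, -7.97211326e-03,  2.27349983e+01]), 'ft_force': array([-0.6396247 , -0.01333129, -0.88881393]), 'wrist_torque': array([-0.00417765,  0.0198011 ,  0.0271162 ]), 'finger_gap': 85.56671500487339}
scene [[571.3, 0.0, 316.0], [0.0, 571.3, 242.3], [0.0, 0.0, 1.0]] [[0.869, -0.326, 0.372, -15.1], [-0.494, -0.548, 0.674, -1117.139], [-0.016, -0.77, -0.638, 988.253], [0.0, 0.0, 0.0, 1.0]]
deck []
box_front_center [([306.5, 316.1], 0.89), ([388.4, 368.8], 0.77)]
box_fresh_center [([368.3, 311.2], 0.66)]
dish_front_center [([309.0, 284.1], 0.75)]
dish_fresh_center []
solder_block_top []
lane_p_load [([358.3, 276.5], 0
[... 302 characters left out ...]
34)]
box_front_center [([392.4, 281.9], 0.96), ([471.2, 245.4], 0.84)]
box_fresh_center [([241.5, 244.9], 0.9), ([450.2, 183.2], 0.74)]
dish_front_center [([342.1, 255.9], 0.59), ([298.0, 295.1], 0.3)]
dish_fresh_center [([199.6, 256.3], 0.57)]
solder_block_top [([143.9, 245.9], 0.92)]
lane_p_load [([370.3, 201.8], 0.77)]
lane_m_load [([416.7, 223.3], 0.84), ([243.1, 244.3], 0.17)]
wrist [[417.7, 0.0, 319.2], [0.0, 417.7, 244.3], [0.0, 0.0, 1.0]] [[0.386, -0.887, -0.252, 295.548], [-0.922, -0.372, -0.104, -526.597], [-0.001, 0.273, -0.962, 373.036], [0.0, 0.0, 0.0, 1.0]]
deck 
box_front_center 
box_fresh_center 
dish_front_center 
dish_fresh_center 
solder_block_top 
lane_p_load 
lane_m_load
```

View pics/scene0.png

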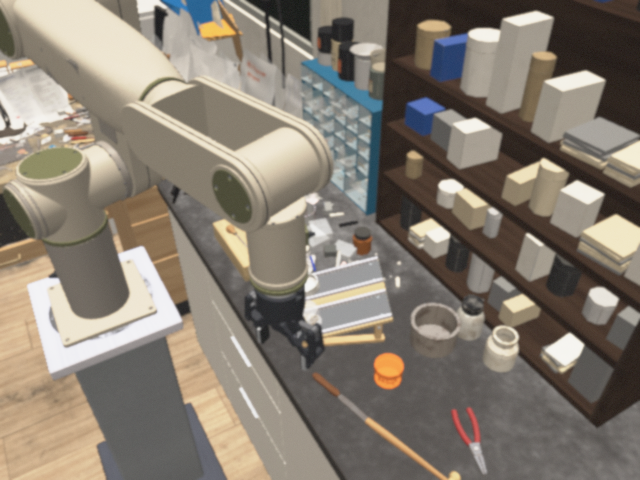

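View pics/top0.png

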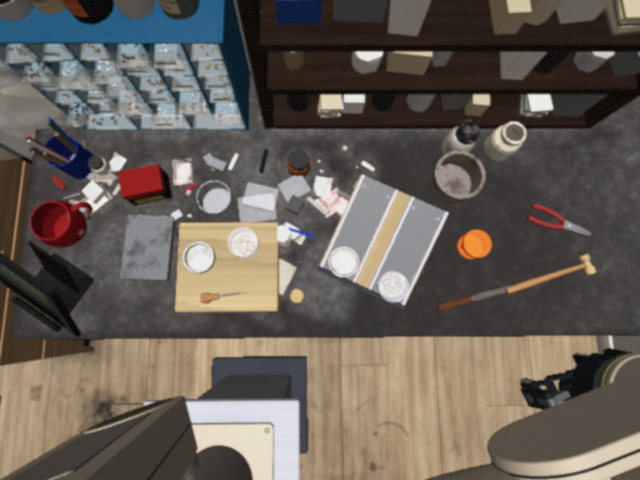

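View pics/wrist0.png

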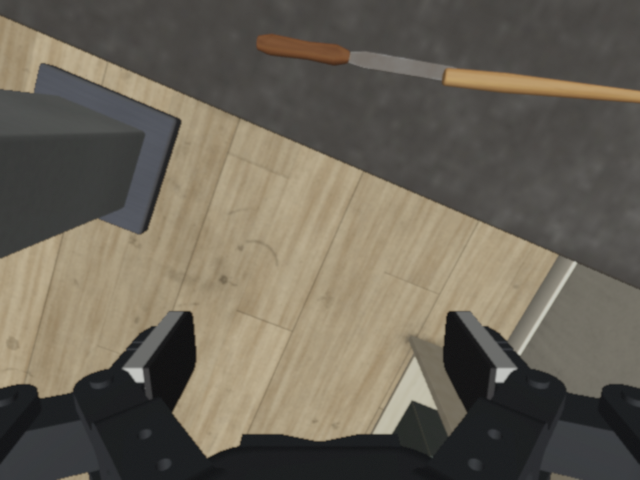

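```bash
cat > h.py <<'E'
import numpy as np,cv2
def cal(n):
    from bench import r
    c=r.get_calibration(n); return np.array(c["mtx"]),np.array(c["cam_to_world"])
def px_plane(K,T,uv,z):
    d=T[:3,:3]@np.linalg.inv(K)@np.array([uv[0],uv[1],1.]); o=T[:3,3]; return o+d*(z-o[2])/d[2]
def px_depth(K,T,uv,dep):
    return T[:3,:3]@(np.linalg.inv(K)@np.array([uv[0],uv[1],1.])*dep)+T[:3,3]
def cloud(K,T,D):
    v,u=np.mgrid[:D.shape[0],:D.shape[1]]
    P=np.stack([(u-K[0,2])/K[0,0]*D,(v-K[1,2])/K[1,1]*D,D],-1)
    return P@T[:3,:3].T+T[:3,3]
E
python3 - <<'E'
from h import *
im=cv2.imread("pics/top0.png");D=np.load("pics/top0.npy")
a=cv2.resize(im[205:320,110:310],None,fx=4,fy=4,interpolation=3)
b=cv2.resize(im[165:315,310:510],None,fx=4,fy=4,interpolation=3)
cv2.imwrite("pics/a.png",a);cv2.imwrite("pics/b.png",b)
K,T=cal("top"); C=cloud(K,T,D)
for uv in [(200,290),(260,290),(145,245),(160,230),(130,260),(242,243),(199,257),(392,286),(344,262),(367,235),(415,255),(397,250),(330,230),(370,200),(420,215),(300,300),(500,250)]:
    print(uv,C[uv[1],uv[0]].round(0))
E
```

```text
(200, 290) [372.  41.  51.]
(260, 290) [371. -81.  51.]
(145, 245) [471. 170.  18.]
(160, 230) [503. 141.  17.]
(130, 260) [438. 200.  17.]
(242, 243) [461. -49.  97.]
(199, 257) [439.  44.  58.]
(392, 286) [ 376. -344.   84.]
(344, 262) [ 428. -254.   45.]
(367, 235) [ 483. -302.   60.]
(415, 255) [ 440. -398.   64.]
(397, 250) [ 451. -363.   57.]
(330, 230) [ 506. -229.   -2.]
(370, 200) [ 553. -308.   77.]
(420, 215) [ 520. -409.   79.]
(300, 300) [ 351. -162.   31.]
(500, 250) [ 459. -602.    2.]
```

View pics/a.png

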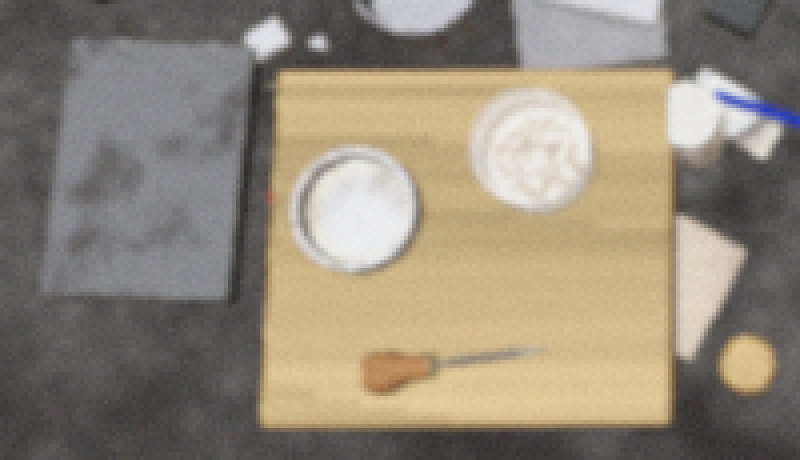

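View pics/b.png

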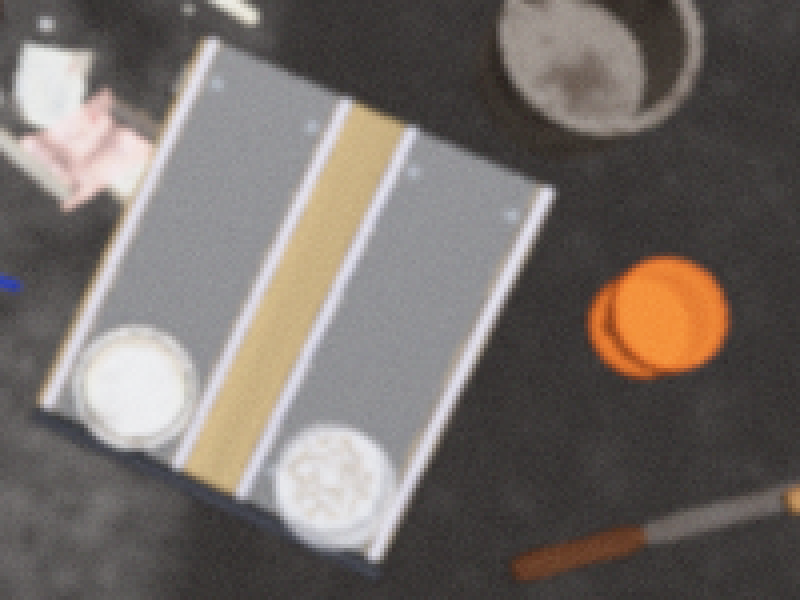

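```bash
cat > fit.py <<'E'
from h import *
im=cv2.imread("pics/top0.png");D=np.load("pics/top0.npy")
K,T=cal("top"); C=cloud(K,T,D)
# lane region polygons in px
def poly(pts):
    m=np.zeros(D.shape,np.uint8);cv2.fillPoly(m,[(np.array(pts)/4+[310,165]).astype(int)],1);return m.astype(bool)
pl=poly([(215,75),(315,120),(205,340),(110,310)])
pm=poly([(415,165),(515,210),(400,430),(310,400)])
P=C[(pl|pm)&(D>0)]
c=P.mean(0);n=np.linalg.svd(P-c)[2][2];n*=np.sign(n[2])
r_=(P-c)@n;k=abs(r_)<2*r_.std();P=P[k];c=P.mean(0);n=np.linalg.svd(P-c)[2][2];n*=np.sign(n[2])
print("n",n.round(3),"tilt",np.degrees(np.arccos(n[2])),"std",((P-c)@n).std(),"downdir yaw",np.degrees(np.arctan2(-n[1],-n[0])))
# guide centre lines: gradient-based refinement on whiteness
g=im.min(2).astype(float)
L={92:((212,42),(45,405)),18:((345,102),(182,467)),-18:((408,130),(243,493)),-92:((547,190),(373,560))}
def plane(uv,h):
    d=T[:3,:3]@np.linalg.inv(K)@np.array([uv[0],uv[1],1.]);o=T[:3,3];return o+d*((c+n*h-o)@n)/(d@n)
from scipy.ndimage import map_coordinates
lines={}
for y,(a,b) in L.items():
    a=np.array(a)/4+[310,165];b=np.array(b)/4+[310,165];t=(b-a)/np.linalg.norm(b-a);q=np.array([-t[1],t[0]])
    s=np.arange(-5,5.01,.1);pts=[]
    for f in np.linspace(.08,.7,25):
        p=a+(b-a)*f; S=p[None]+s[:,None]*q
        v=map_coordinates(g,[S[:,1],S[:,0]],order=1); v=v-np.percentile(v,60);v[v<0]=0;v[abs(s-s[v.argmax()])>2]=0
        pts.append(plane(p+q*(v*s).sum()/v.sum(),8))
    lines[y]=np.array(pts)
# fit yaw: x-axis in plane
from scipy.optimize import least_squares
def ax(th):
    x=np.array([np.cos(th),np.sin(th),0]);x-=n*(x@n);x/=np.linalg.norm(x);return x,np.cross(n,x)
def res(p):
    x,yy=ax(p[0]);return np.concatenate([(lines[y]-c)@yy-(y+p[1]) for y in lines])
s=least_squares(res,[np.radians(-25),0],loss='soft_l1')
x,yy=ax(s.x[0]);print("yaw",np.degrees(s.x[0]),"y0",s.x[1])
for y in lines:
    e=(lines[y]-c)@yy-(y+s.x[1]);print(y,e.mean().round(2),e.std().round(2),np.degrees(np.polyfit((lines[y]-c)@x,e,1)[0]).round(2))
# origin: z=34 along plane
o=c+yy*s.x[1]; o=o+x*((34-o[2])/x[2])
print("origin",o.round(1))
def proj(p):
    q=np.linalg.inv(T)@np.append(p,1);q=K@q[:3];return q[:2]/q[2]
vis=cv2.resize(im[165:315,310:510],None,fx=4,fy=4,interpolation=3)
def dp(X,Y,Z): return o+x*X+yy*Y+n*Z
def dr(p,col=(0,0,255)): 
    u=(proj(p)-[310,165]+.5)*4;cv2.circle(vis,tuple(u.astype(int)),1,col,-1)
for y in (-95,-89,-21,-15,15,21,89,95):
    for X in np.linspace(0,210,80): dr(dp(X,y,8))
for Y in np.linspace(-95,95,80): dr(dp(0,Y,16),(0,255,0));dr(dp(210,Y,0),(0,255,0))
for t in np.linspace(0,6.28,90):
    dr(dp(30+30*np.cos(t),-55+30*np.sin(t),44),(255,0,0))
    dr(dp(31.5+31.5*np.cos(t),55+31.5*np.sin(t),22),(255,0,0))
cv2.imwrite("pics/fit.png",vis)
np.savez("deck.npz",o=o,R=np.stack([x,yy,n],1))
E
python3 fit.py
```

```text
n [-0.234  0.111  0.966] tilt 14.98308104137524 std 1.379840017364523 downdir yaw -25.394688878038874
yaw -25.280391591622045 y0 -1.9358430709538679
92 1.18 3.1 0.2
18 -0.21 0.12 -0.01
-18 -0.02 0.18 -0.02
-92 0.21 0.09 -0.03
origin [ 383.5 -291.    34. ]
```

View pics/fit.png

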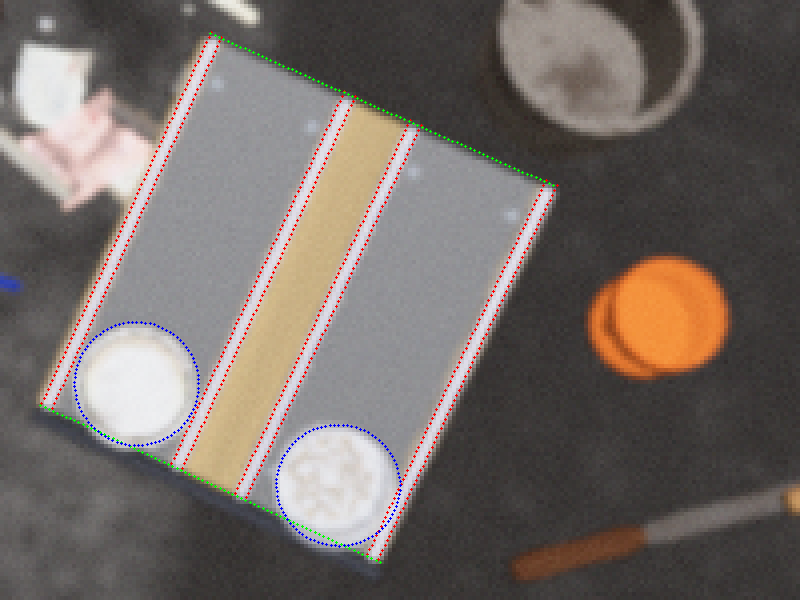

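```bash
cat > mv.py <<'E'
from h import *
from scipy.spatial.transform import Rotation as Ro
dk=np.load("deck.npz");o,RD=dk["o"],dk["R"]
def deckpt(p): return o+RD@np.array(p,float)
RT=np.stack([RD[:,0],-RD[:,1],-RD[:,2]],1)   # tool on deck
def down(yaw): return Ro.from_euler('xyz',[180,0,yaw],degrees=True).as_matrix()
def rows(targets,s=None):
    from bench import r
    s=s or r.sense(); p0=np.array(s["tool_pos"]);R0=Ro.from_euler('xyz',s["tcp_rot"],degrees=True).as_matrix()
    print("t",round(s["time"],2),"pos",p0.round(1),"rot",np.array(s["tcp_rot"]).round(1),"gap",round(s["finger_gap"],1),"F",np.array(s["ft_force"]).round(1))
    for p,R in targets:
        d=R0.T@(np.array(p)-p0)/1000; w=Ro.from_matrix(R0.T@R).as_rotvec()
        print(np.array(p).round(1),"[",",".join(f"{v:.4f}" for v in [*d,*w]),"] dist",round(np.linalg.norm(d)*1000),"rot",round(np.degrees(np.linalg.norm(w)),1))
E
python3 - <<'E'
from mv import *
D=np.load("pics/top0.npy");K,T=cal("top");C=cloud(K,T,D)
for nm,uv in [("block corners a",(72,40)),("b",(252,45)),("c",(228,300)),("d",(42,293))]:
    print(nm,px_plane(K,T,(uv[0]/4+110,uv[1]/4+205),19).round(1))
print("freshbox",px_plane(K,T,(531/4+110,150/4+205),96).round(1), px_plane(K,T,(538/4+110,158/4+205),96).round(1))
print("freshdish",px_plane(K,T,(354/4+110,208/4+205),74).round(1))
for nm,m in [("box",(abs(C[...,2]-96)<8)),("dish",(abs(C[...,2]-72)<8))]:
    sel=m&(abs(C[...,0]-450)<60)&(abs(C[...,1])<90);P=C[sel];print(nm,len(P),P.mean(0).round(1),(P.min(0)+P.max(0))/2)
rows([(deckpt([30,-55,110]),RT)])
E
```

```text
block corners a [536.6 211.2  19. ]
b [533.5 113.6  19. ]
c [395.3 118.8  19. ]
d [399.5 217.   19. ]
freshbox [462.  -50.3  96. ] [457.9 -53.9  96. ]
freshdish [436.5  41.   74. ]
box 713 [464.2 -48.2  95.4] [464.38360992 -48.41941804  94.76452155]
dish 297 [437.8  35.   71.5] [436.84537961  -0.86774289  70.31780585]
t 0.95 pos [ 231.9 -553.4  231.3] rot [180.    0.   22.7] gap 84.9 F [ 0.4  0.5 -0.3]
[ 360.5 -340.9  148. ] [ 0.2008,-0.1463,0.0833,-0.1099,0.2458,0.8331 ] dist 262 rot 50.2
```

```bash
python3 -m crank '[[[0.2,-0.146,0.083,-0.11,0.246,0.833],[0.2,-0.146,0.083,-0.11,0.246,0.833],[0.2,-0.146,0.083,-0.11,0.246,0.833],[0.2,-0.146,0.083,-0.11,0.246,0.833],[0.2,-0.146,0.083,-0.11,0.246,0.833],[0.2,-0.146,0.083,-0.11,0.246,0.833],[0.2,-0.146,0.083,-0.11,0.246,0.833]]]' 0 30
python3 - <<'E'
from mv import *
from bench import r
rows([(deckpt([30,-55,110]),RT),(deckpt([30,-55,14]),RT)])
p,d=r.snapshot("wrist");cv2.imwrite("pics/w1.png",p);np.save("pics/w1.npy",d)
E
```

```text
time: 1.82
tool_pos: [360.0, -342.5, 149.4]
tcp_rot: [179.9, -15.0, -25.1]
ft_force: [0.2, 0.1, -0.3]
finger_gap: 85.5
t 1.82 pos [ 360.  -342.5  149.4] rot [179.9 -15.  -25.1] gap 85.5 F [ 0.2  0.1 -0.3]
[ 360.5 -340.9  148. ] [ -0.0006,-0.0017,0.0012,0.0008,-0.0009,0.0027 ] dist 2 rot 0.2
[ 382.9 -351.6   55.3] [ -0.0007,-0.0017,0.0972,0.0008,-0.0009,0.0027 ] dist 97 rot 0.2
```

View pics/w1.png

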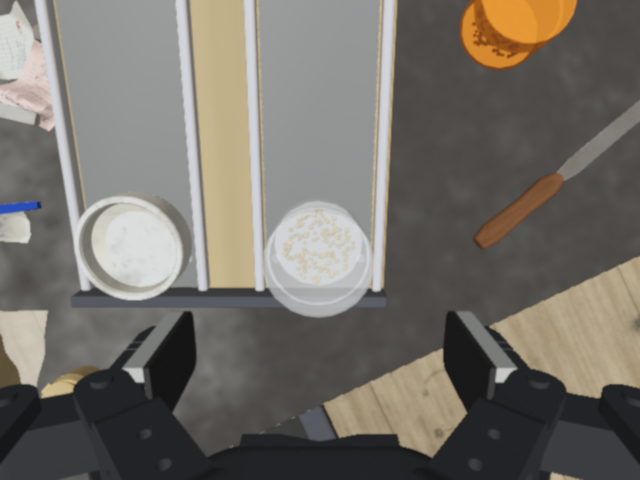

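```bash
cat > ov.py <<'E'
from mv import *
def overlay(name,K,T,out,dy=0,dx=0):
    im=cv2.imread(name)
    def dr(p,col):
        q=np.linalg.inv(T)@np.append(p,1)
        if q[2]<10: return
        u=K@q[:3];u=u[:2]/u[2];cv2.circle(im,(int(round(u[0])),int(round(u[1]))),0,col,-1)
    for y in (-95,-89,-21,-15,15,21,89,95):
        for X in np.linspace(0,210,400): dr(deckpt([X+dx,y+dy,8]),(0,0,255))
    for Y in np.linspace(-95,95,300): dr(deckpt([dx,Y+dy,16]),(0,255,0))
    for t in np.linspace(0,6.28,200):
        dr(deckpt([30+30*np.cos(t)+dx,-55+30*np.sin(t)+dy,44]),(255,0,0))
        dr(deckpt([31.5+31.5*np.cos(t)+dx,55+31.5*np.sin(t)+dy,22]),(255,0,0))
    cv2.imwrite(out,im)
E
python3 - <<'E'
from ov import *
K,T=cal("wrist"); np.savez("wc.npz",K=K,T=T); overlay("pics/w1.png",K,T,"pics/w1o.png")
E
```

```text
(no output)
```

View pics/w1o.png

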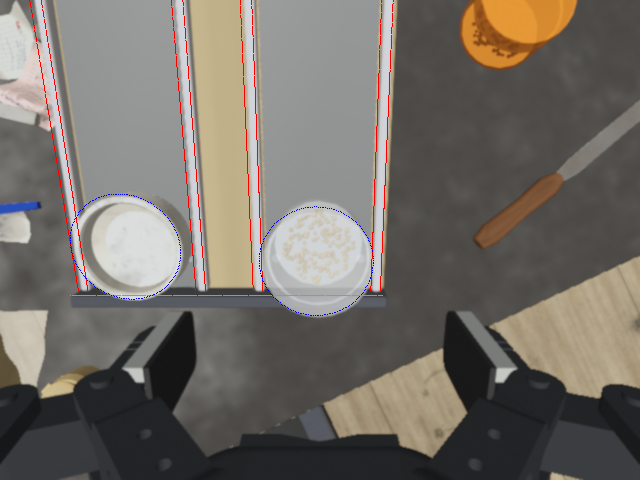

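```bash
python3 -m crank '[[[0.001,-0.0005,0.05,0,0,0.003],[0.001,-0.0005,0.098,0,0,0.003],[0.001,-0.0005,0.098,0,0,0.003],[0.001,-0.0005,0.098,0,0,0.003]]]' 0 30
python3 - <<'E'
from mv import *
from bench import r
rows([(deckpt([32,-56,14]),RT)])
p,d=r.snapshot("wrist");cv2.imwrite("pics/w2.png",p)
E
```

```text
time: 2.38
tool_pos: [384.2, -355.0, 56.4]
tcp_rot: [179.9, -15.1, -25.3]
ft_force: [-0.5, -0.1, -0.0]
finger_gap: 85.6
t 2.38 pos [ 384.2 -355.    56.4] rot [179.9 -15.1 -25.3] gap 85.6 F [-0.5 -0.1 -0. ]
[ 384.2 -353.3   55.8] [ -0.0008,-0.0016,0.0004,0.0015,-0.0016,-0.0012 ] dist 2 rot 0.1
```

View pics/w2.png

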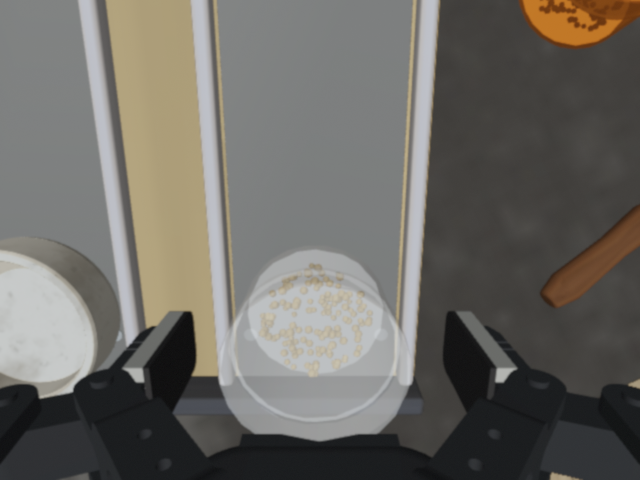

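```bash
python3 -m crank '[[[0,-0.0012,0.001,0,0,0],[0,-0.0012,0.001,0,0,0],[0,-0.0012,0.001,0,0,0],[0,-0.0012,0.001,0,0,0],[0,-0.0012,0.001,0,0,0],[0,-0.0012,0.001,0,0,0]]]' 1 30
python3 - <<'E'
from mv import *
from bench import r
p,d=r.snapshot("wrist");cv2.imwrite("pics/w3.png",p)
rows([(deckpt([32,-56,110]),RT)])
rows([([466,165,150],down(-25))])
E
```

```text
time: 3.18
tool_pos: [386.4, -355.9, 58.9]
tcp_rot: [179.7, -15.4, -25.3]
ft_force: [-3.3, 0.8, 8.1]
finger_gap: 58.7
t 3.23 pos [ 386.4 -355.9   58.9] rot [179.7 -15.4 -25.3] gap 58.8 F [-2.3  1.4  8.3]
[ 361.8 -342.6  148.6] [ -0.0031,-0.0011,-0.0938,0.0043,-0.0072,-0.0005 ] dist 94 rot 0.5
t 3.23 pos [ 386.4 -355.9   58.9] rot [179.7 -15.4 -25.3] gap 58.8 F [-2.3  1.4  8.3]
[466 165 150] [ -0.1211,-0.5044,-0.1302,0.0054,-0.2687,-0.0058 ] dist 535 rot 15.4
```

View pics/w3.png

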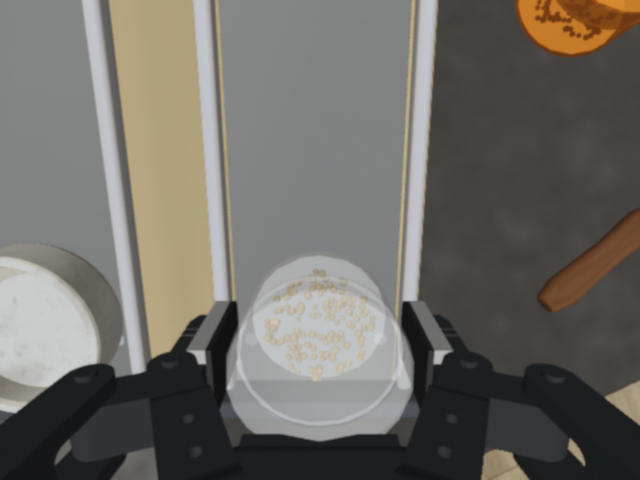

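```bash
python3 -m crank '[[[-0.002,-0.001,-0.05,0,0,0],[-0.003,-0.001,-0.1,0,0,0],[-0.124,-0.504,-0.14,0.005,-0.269,-0.006],[-0.124,-0.504,-0.14,0.005,-0.269,-0.006],[-0.124,-0.504,-0.14,0.005,-0.269,-0.006],[-0.124,-0.504,-0.14,0.005,-0.269,-0.006],[-0.124,-0.504,-0.14,0.005,-0.269,-0.006],[-0.124,-0.504,-0.14,0.005,-0.269,-0.006],[-0.124,-0.504,-0.14,0.005,-0.269,-0.006],[-0.124,-0.504,-0.14,0.005,-0.269,-0.006]]]'
python3 - <<'E'
from mv import *
print("TCP deck at grasp",RD.T@(np.array([386.4,-355.9,58.9])-o))
rows([([466,165,150],down(-25)),([466,165,19+18],down(-25))])
E
```

```text
time: 4.47
tool_pos: [457.7, 150.7, 159.6]
tcp_rot: [-180.0, -0.1, -25.0]
ft_force: [0.3, -0.2, -0.5]
finger_gap: 58.3
TCP deck at grasp [ 35.75109315 -57.44741863  16.17644637]
t 4.47 pos [457.7 150.7 159.6] rot [-1.8e+02 -1.0e-01 -2.5e+01] gap 58.3 F [ 0.3 -0.2 -0.5]
[466 165 150] [ 0.0015,-0.0165,0.0096,-0.0007,-0.0016,0.0004 ] dist 19 rot 0.1
[466 165  37] [ 0.0013,-0.0164,0.1226,-0.0007,-0.0016,0.0004 ] dist 124 rot 0.1
```

```bash
python3 -m crank '[[[0.001,-0.016,0.05,0,0,0],[0.001,-0.016,0.1,0,0,0],[0.001,-0.016,0.115,0,0,0],[0.001,-0.016,0.115,0,0,0],[0.001,-0.016,0.115,0,0,0]]]'
python3 - <<'E'
from mv import *
from bench import r
rows([([466,165,36],down(-25))])
p,d=r.snapshot("wrist");cv2.imwrite("pics/w4.png",p)
p,d=r.snapshot("scene");cv2.imwrite("pics/s4.png",cv2.resize(p[180:330,150:350],None,fx=4,fy=4))
E
```

```text
time: 5.1
tool_pos: [467.4, 164.9, 47.1]
tcp_rot: [-179.8, -0.3, -25.0]
ft_force: [0.5, 0.2, 0.2]
finger_gap: 59.0
t 5.1 pos [467.4 164.9  47.1] rot [-179.8   -0.3  -25. ] gap 59.0 F [0.5 0.2 0.2]
[466 165  36] [ -0.0014,0.0005,0.0111,-0.0030,-0.0045,-0.0003 ] dist 11 rot 0.3
```

View pics/w4.png

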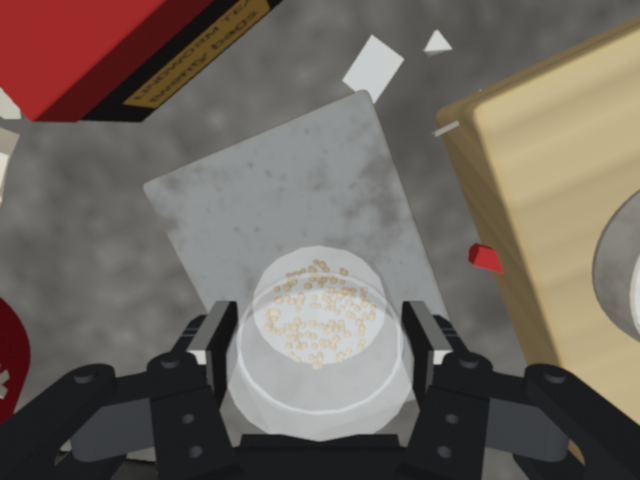

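View pics/s4.png

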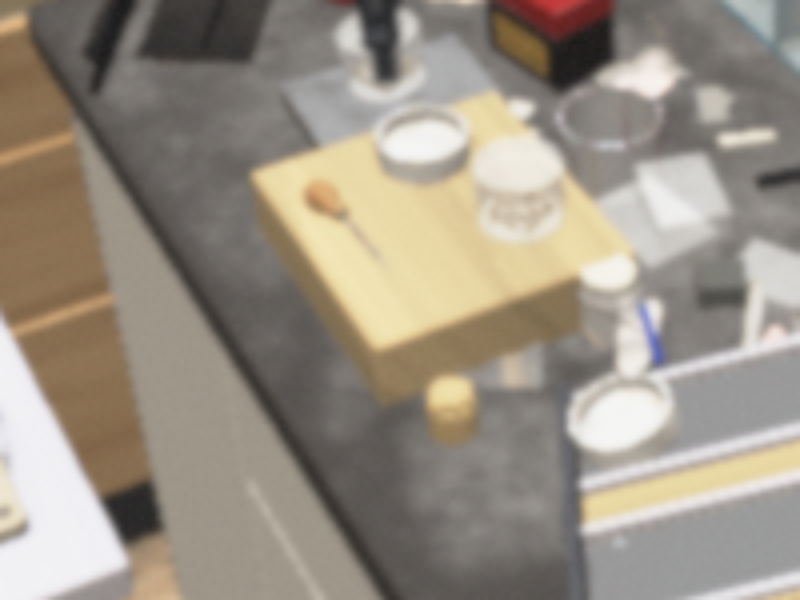

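```bash
python3 -m crank '[[[-0.001,0,0.006,-0.003,-0.004,0],[-0.001,0,0.01,-0.003,-0.004,0],[-0.001,0,0.012,-0.003,-0.004,0],[-0.001,0,0.012,-0.003,-0.004,0]]]'
```

```text
time: 5.7
tool_pos: [467.7, 165.5, 35.7]
tcp_rot: [-179.9, -0.1, -25.0]
ft_force: [0.2, -0.3, 4.0]
finger_gap: 58.5
```

```bash
python3 -m crank '[[[0,0,0,0,0,0],[0,0,0,0,0,0],[0,0,0,0,0,0],[0,0,0,0,0,0],[0,0,-0.05,0,0,0],[0,0,-0.1,0,0,0],[0,0,-0.14,0,0,0]]]' 0
python3 - <<'E'
from mv import *
from bench import r
p,d=r.snapshot("wrist");cv2.imwrite("pics/w5.png",p)
p,d=r.snapshot("top");cv2.imwrite("pics/t5.png",cv2.resize(p[205:320,110:310],None,fx=4,fy=4,interpolation=3))
rows([([463,-48,160],down(-25))])
E
```

```text
time: 6.58
tool_pos: [467.6, 165.5, 177.9]
tcp_rot: [-179.9, -0.2, -25.0]
ft_force: [0.4, -0.0, 0.0]
finger_gap: 85.4
t 6.67 pos [470.4 166.2 181.5] rot [-179.6   -0.5  -25. ] gap 85.5 F [0.5 1.2 0. ]
[463 -48 160] [ 0.0837,0.1974,0.0209,-0.0071,-0.0096,-0.0002 ] dist 215 rot 0.7
```

View pics/w5.png

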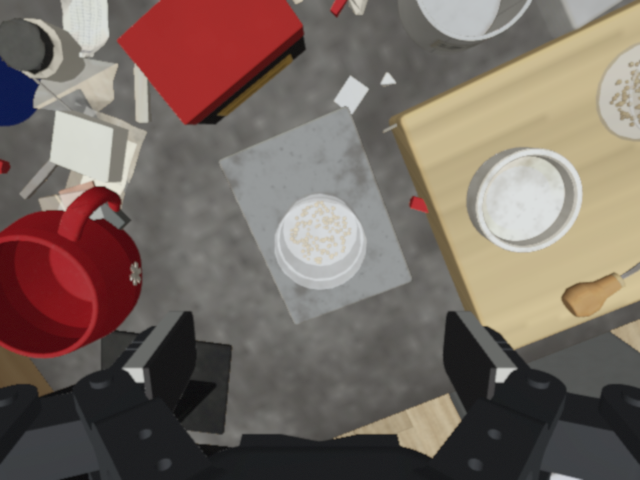

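```bash
python3 -m crank '[[[0.084,0.197,0.015,-0.007,-0.01,0],[0.084,0.197,0.015,-0.007,-0.01,0],[0.084,0.197,0.015,-0.007,-0.01,0],[0.084,0.197,0.015,-0.007,-0.01,0],[0.084,0.197,0.015,-0.007,-0.01,0],[0.084,0.197,0.015,-0.007,-0.01,0]]]'
python3 - <<'E'
from mv import *
from bench import r
rows([([463,-48,75],down(-25))])
K,T=cal("wrist");p,d=r.snapshot("wrist");cv2.imwrite("pics/w6.png",p)
g=cv2.cvtColor(p,cv2.COLOR_BGR2GRAY)
def circ(u0,z,rad):
    # edge votes about projected circle
    gm=cv2.magnitude(cv2.Sobel(g,5,1,0),cv2.Sobel(g,5,0,1));gm=np.minimum(gm,150);best=None
    t=np.linspace(0,2*np.pi,120,endpoint=False)
    for dx in np.arange(-12,12.1,.5):
        for dy in np.arange(-12,12.1,.5):
            P=np.stack([u0[0]+dx+rad*np.cos(t),u0[1]+dy+rad*np.sin(t),0*t+z],1)
            q=(P-T[:3,3])@T[:3,:3];u=q@K.T;u=u[:,:2]/u[:,2:]
            k=(u[:,0]>0)&(u[:,0]<639)&(u[:,1]>0)&(u[:,1]<479)
            ui=u[k].round().astype(int)
            s=gm[ui[:,1],ui[:,0]].mean()
            if best is None or s>best[0]: best=(s,u0[0]+dx,u0[1]+dy)
    return best
print(circ((463,-48),96,30),circ((463,-48),52,30))
E
```

```text
time: 7.42
tool_pos: [463.2, -47.1, 165.4]
tcp_rot: [-180.0, 0.1, -25.0]
ft_force: [-0.3, -0.1, 0.4]
finger_gap: 85.3
t 7.42 pos [463.2 -47.1 165.4] rot [-1.8e+02  1.0e-01 -2.5e+01] gap 85.3 F [-0.3 -0.1  0.4]
[463 -48  75] [ 0.0003,0.0009,0.0904,-0.0004,0.0014,-0.0003 ] dist 90 rot 0.1
(np.float32(53.80319), np.float64(466.5), np.float64(-49.0)) (np.float32(44.573032), np.float64(456.5), np.float64(-48.5))
```

View pics/w6.png

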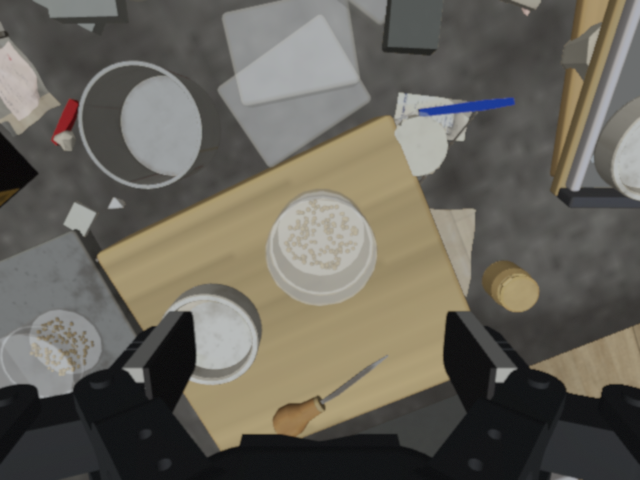

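```bash
python3 -m crank '[[[0.001,0.0015,0.05,0,0.001,0],[0.001,0.0015,0.093,0,0.001,0],[0.001,0.0015,0.093,0,0.001,0],[0.001,0.0015,0.093,0,0.001,0]]]'
python3 - <<'E'
from mv import *
rows([([464,-48.8,72],down(-25))])
E
```

```text
time: 7.98
tool_pos: [464.4, -48.0, 74.1]
tcp_rot: [-180.0, -0.1, -24.9]
ft_force: [0.3, -0.2, 0.4]
finger_gap: 85.9
t 7.97 pos [464.4 -48.   74.1] rot [-1.80e+02 -1.00e-01 -2.49e+01] gap 85.9 F [ 0.3 -0.2  0.4]
[464.  -48.8  72. ] [ -0.0000,0.0009,0.0021,-0.0007,-0.0012,0.0018 ] dist 2 rot 0.1
```

```bash
python3 -m crank '[[[0,0.001,0.002,0,0,0],[0,0.001,0.002,0,0,0],[0,0.001,0.002,0,0,0],[0,0.001,0.002,0,0,0],[0,0.001,0.002,0,0,0],[0,0.001,0.002,0,0,0]]]' 1 30
python3 - <<'E'
from mv import *
from bench import r
rows([([464,-48.8,162],down(-25)),(deckpt([160,-56,110]),RT)])
p,d=r.snapshot("wrist");cv2.imwrite("pics/w7.png",p)
E
```

```text
time: 8.72
tool_pos: [465.6, -49.1, 74.1]
tcp_rot: [-179.9, -0.3, -24.9]
ft_force: [0.3, 0.6, 6.8]
finger_gap: 58.5
t 8.72 pos [465.6 -49.1  74.1] rot [-179.9   -0.3  -24.9] gap 58.5 F [0.3 0.6 6.8]
[464.  -48.8 162. ] [ -0.0012,0.0002,-0.0879,-0.0018,-0.0046,0.0017 ] dist 88 rot 0.3
[ 473.6 -395.4  181.7] [ 0.1536,0.3106,-0.1074,-0.0032,0.2569,0.0063 ] dist 363 rot 14.7
```

View pics/w7.png

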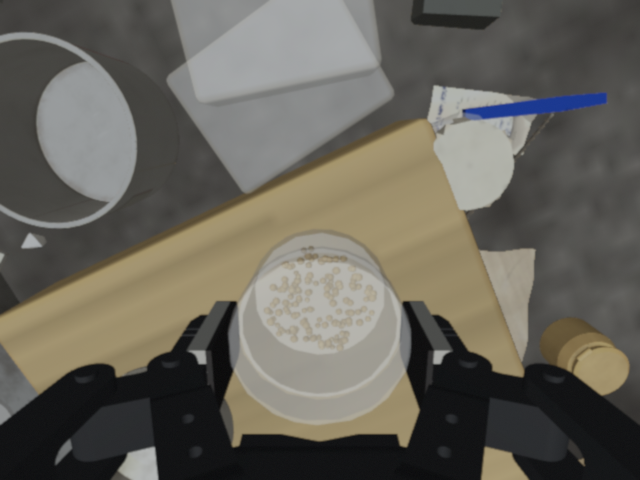

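```bash
python3 -m crank '[[[0,0,-0.05,0,0,0],[0,0,-0.1,0,0,0],[0.154,0.311,-0.108,-0.003,0.257,0.006],[0.154,0.311,-0.108,-0.003,0.257,0.006],[0.154,0.311,-0.108,-0.003,0.257,0.006],[0.154,0.311,-0.108,-0.003,0.257,0.006],[0.154,0.311,-0.108,-0.003,0.257,0.006],[0.154,0.311,-0.108,-0.003,0.257,0.006],[0.154,0.311,-0.108,-0.003,0.257,0.006],[0.154,0.311,-0.108,-0.003,0.257,0.006]]]'
python3 - <<'E'
from ov import *
from bench import r
rows([(deckpt([160,-56,110]),RT),(deckpt([160,-56,40]),RT)])
K,T=cal("wrist");p,d=r.snapshot("wrist");cv2.imwrite("pics/w8.png",p);overlay("pics/w8.png",K,T,"pics/w8o.png",dy=-1,dx=1)
E
```

```text
time: 10.02
tool_pos: [473.6, -395.4, 182.1]
tcp_rot: [-180.0, -15.0, -25.3]
ft_force: [0.9, -0.2, -1.1]
finger_gap: 58.5
t 10.03 pos [ 473.6 -395.4  182.1] rot [-180.   -15.   -25.3] gap 58.5 F [ 0.9 -0.2 -1.1]
[ 473.6 -395.4  181.7] [ -0.0001,-0.0000,0.0004,-0.0007,0.0006,-0.0002 ] dist 0 rot 0.1
[ 490.  -403.2  114. ] [ -0.0001,0.0000,0.0704,-0.0007,0.0006,-0.0002 ] dist 70 rot 0.1
```

View pics/w8o.png

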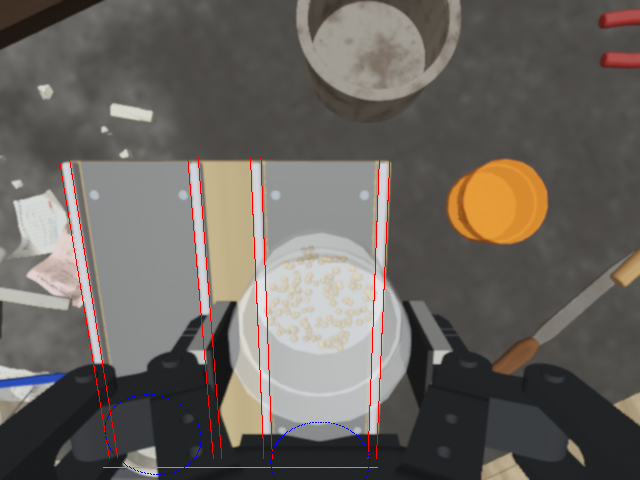

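```bash
python3 -m crank '[[[0,0,0.04,0,0,0],[0,0,0.076,0,0,0],[0,0,0.079,0,0,0],[0,0,0.079,0,0,0],[0,0,0.079,0,0,0]]]'
python3 - <<'E'
from ov import *
from bench import r
rows([(deckpt([160,-56,22]),RT)])
K,T=cal("wrist");p,d=r.snapshot("wrist");cv2.imwrite("pics/w9.png",p);overlay("pics/w9.png",K,T,"pics/w9o.png",dy=-1,dx=1)
E
```

```text
time: 10.7
tool_pos: [493.2, -404.3, 108.4]
tcp_rot: [179.9, -15.1, -25.2]
ft_force: [-0.0, -0.1, -0.9]
finger_gap: 58.4
t 10.7 pos [ 493.2 -404.3  108.4] rot [179.9 -15.1 -25.2] gap 58.4 F [-0.  -0.1 -0.9]
[ 494.2 -405.2   96.6] [ -0.0018,0.0003,0.0117,0.0003,-0.0028,0.0013 ] dist 12 rot 0.2
```

View pics/w9o.png

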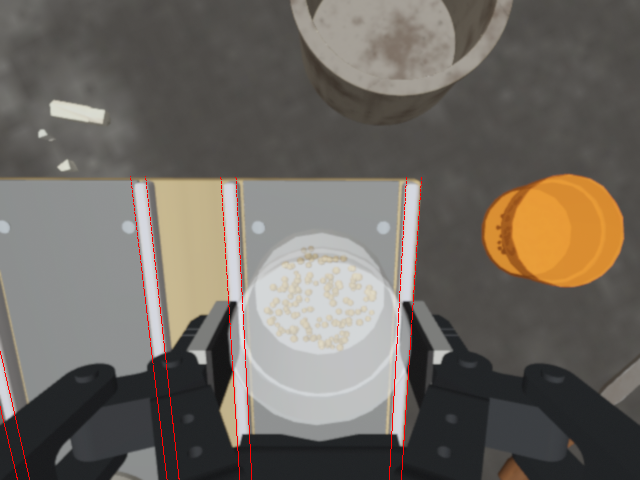

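```bash
python3 -m crank '[[[-0.001,0,0.005,0,-0.003,0.001],[-0.001,0,0.008,0,-0.003,0.001],[-0.001,0,0.0095,0,-0.003,0.001],[-0.001,0,0.0095,0,-0.003,0.001]]]'
python3 - <<'E'
from ov import *
rows([(deckpt([160,-56,22]),RT)])
E
```

```text
time: 11.25
tool_pos: [494.3, -404.9, 98.4]
tcp_rot: [180.0, -14.9, -25.3]
ft_force: [-0.7, 0.6, -0.5]
finger_gap: 58.8
t 11.25 pos [ 494.3 -404.9   98.4] rot [180.  -14.9 -25.3] gap 58.8 F [-0.7  0.6 -0.5]
[ 494.2 -405.2   96.6] [ -0.0004,0.0003,0.0017,0.0001,0.0010,-0.0000 ] dist 2 rot 0.1
```

```bash
python3 -m crank '[[[0,0,0.001,0,0,0],[0,0,0.002,0,0,0],[0,0,0.002,0,0,0]]]'
```

```text
time: 11.62
tool_pos: [495.3, -405.7, 97.5]
tcp_rot: [179.9, -15.0, -25.3]
ft_force: [-0.4, 0.1, 4.0]
finger_gap: 58.2
```

```bash
python3 -m crank '[[[0,0,0,0,0,0],[0,0,0,0,0,0],[0,0,0,0,0,0],[0,0,0,0,0,0],[0,0,0,0,0,0]]]' 0
python3 - <<'E'
from ov import *
from bench import r
rows([(deckpt([160,-56,22]),RT)])
K,T=cal("wrist");p,d=r.snapshot("wrist");cv2.imwrite("pics/w10.png",p)
p,d=r.snapshot("top");cv2.imwrite("pics/t10.png",cv2.resize(p[165:315,310:510],None,fx=4,fy=4,interpolation=3))
E
```

```text
time: 12.25
tool_pos: [495.3, -405.6, 97.4]
tcp_rot: [179.9, -15.0, -25.3]
ft_force: [0.3, -0.7, -0.0]
finger_gap: 85.7
t 12.25 pos [ 495.3 -405.6   97.4] rot [179.9 -15.  -25.3] gap 85.7 F [ 0.3 -0.7 -0. ]
[ 494.2 -405.2   96.6] [ -0.0013,0.0001,0.0004,0.0005,-0.0005,0.0001 ] dist 1 rot 0.0
```

View pics/w10.png

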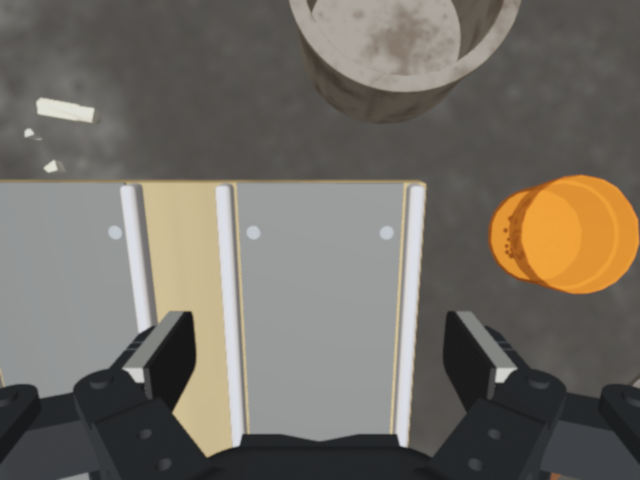

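View pics/t10.png

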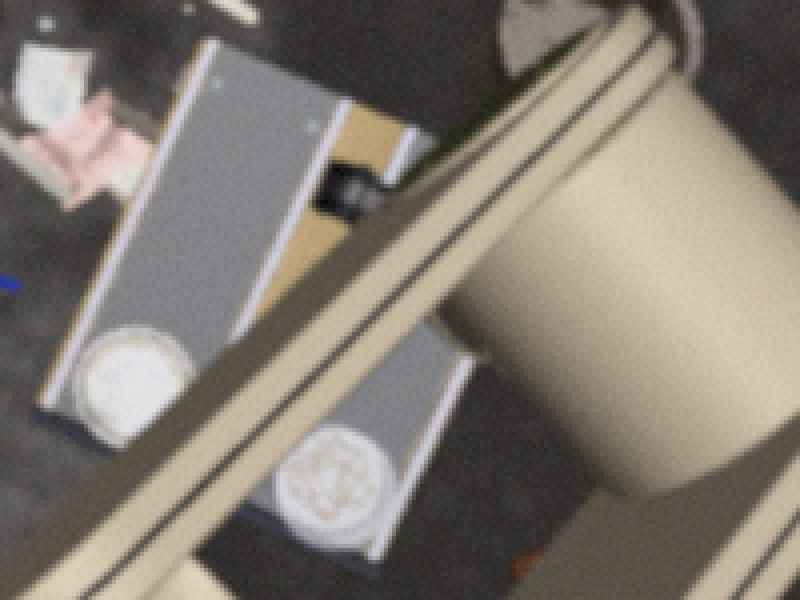

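Run:
```python
from mv import *
rows([([437,41,150],down(-25))])
```

```text
t 12.35 pos [ 495.3 -405.7   97.4] rot [179.9 -15.  -25.3] gap 85.6 F [0.1 0.1 0.7]
[437  41 150] [ -0.2214,-0.3789,-0.1143,0.0018,-0.2621,-0.0048 ] dist 454 rot 15.0
```

```bash
python3 -m crank '[[[0,0,-0.05,0,0,0],[0,0,-0.1,0,0,0],[-0.221,-0.379,-0.114,0.002,-0.262,-0.005],[-0.221,-0.379,-0.114,0.002,-0.262,-0.005],[-0.221,-0.379,-0.114,0.002,-0.262,-0.005],[-0.221,-0.379,-0.114,0.002,-0.262,-0.005],[-0.221,-0.379,-0.114,0.002,-0.262,-0.005],[-0.221,-0.379,-0.114,0.002,-0.262,-0.005],[-0.221,-0.379,-0.114,0.002,-0.262,-0.005],[-0.221,-0.379,-0.114,0.002,-0.262,-0.005]]]'
python3 - <<'E'
from ov import *
from bench import r
rows([([437,41,150],down(-25))])
K,T=cal("wrist");p,d=r.snapshot("wrist")
for t in np.linspace(0,6.28,150):
  for z in (74,52):
    q=np.linalg.inv(T)@np.array([437+31.5*np.cos(t),41+31.5*np.sin(t),z,1]);u=K@q[:3];u=u[:2]/u[2];cv2.circle(p,(int(u[0]),int(u[1])),0,(0,0,255),-1)
cv2.imwrite("pics/w11.png",p)
p,d=r.snapshot("top");cv2.imwrite("pics/t11.png",cv2.resize(p[165:315,310:510],None,fx=4,fy=4,interpolation=3))
E
```

```text
time: 13.6
tool_pos: [436.5, 44.8, 149.4]
tcp_rot: [-179.9, 0.0, -24.6]
ft_force: [1.4, -0.4, 0.4]
finger_gap: 85.3
t 13.6 pos [436.5  44.8 149.4] rot [-179.9    0.   -24.6] gap 85.3 F [ 1.4 -0.4  0.4]
[437  41 150] [ 0.0020,0.0033,-0.0006,-0.0010,0.0008,0.0066 ] dist 4 rot 0.4
```

View pics/w11.png

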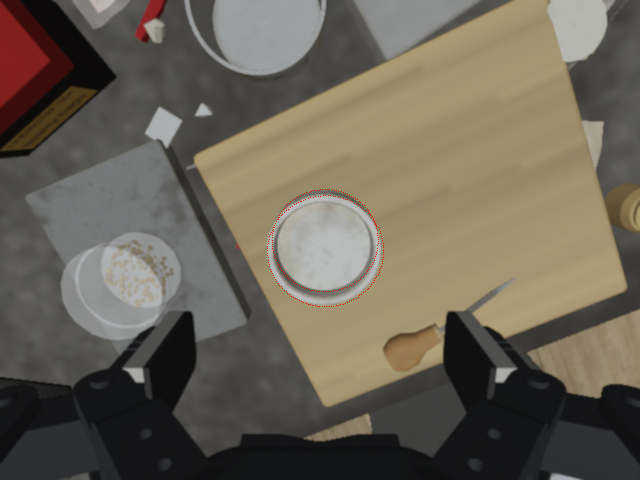

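View pics/t11.png

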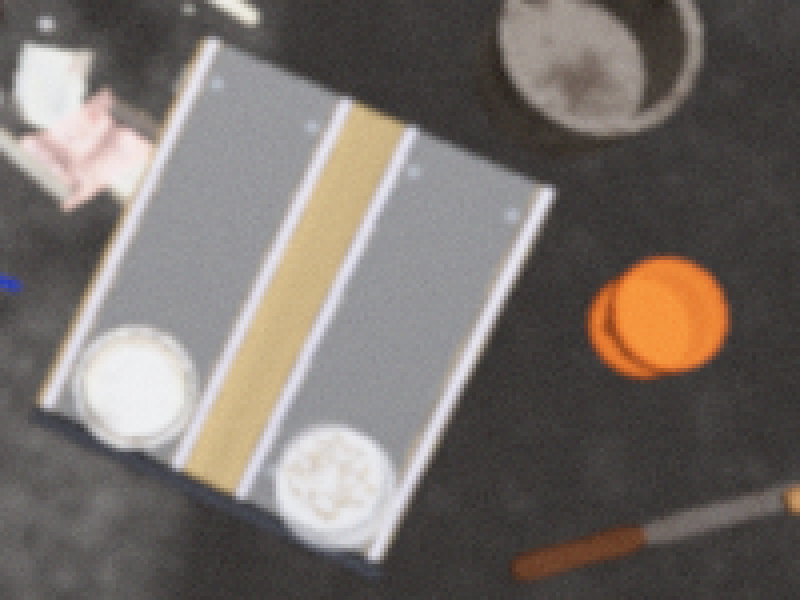

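Run:
```python
from mv import *
from bench import r
K,T=cal("wrist");s=r.sense();p,d=r.snapshot("wrist");C=cloud(K,T,d)
R0=Ro.from_euler('xyz',s["tcp_rot"],degrees=True).as_matrix()
Q=(C-s["tool_pos"])@R0
for uv in [(190,316),(185,330),(175,320),(150,350),(130,372),(135,380),(190,350),(190,340),(180,380),(450,316),(460,320),(500,375)]:
    print(uv,d[uv[1],uv[0]],Q[uv[1],uv[0]].round(1))
m=(d>0)&(Q[...,2]<6)&(Q[...,2]>-30)&(abs(Q[...,0])<15);print(Q[m][:,2].max() if m.any() else None,m.sum())
if m.any(): print(np.percentile(Q[m],[0,5,50,95,100],axis=0).round(1))
```

```text
(190, 316) 137.75188 [  8.6 -42.7 -15.7]
(185, 330) 132.80203 [  6.5 -42.8 -21.4]
(175, 320) 130.27391 [ 10.6 -45.1 -22.9]
(150, 350) 113.61332 [ 10.3 -46.1 -40.3]
(130, 372) 103.99265 [ 10.  -47.2 -50.4]
(135, 380) 104.64165 [  7.7 -46.3 -50.4]
(190, 350) 136.95192 [ -1.8 -42.5 -19.5]
(190, 340) 136.4054 [  1.6 -42.3 -19.1]
(180, 380) 127.756256 [ -5.9 -42.7 -30.2]
(450, 316) 136.30054 [  9.2  42.5 -17. ]
(460, 320) 130.42325 [ 10.6  43.8 -22.7]
(500, 375) 105.63584 [  8.3  45.6 -49.1]
-11.475777670044254 3497
[[-12.2 -56.9 -30. ]
 [ -9.3 -52.7 -29.3]
 [  5.5  42.  -23. ]
 [ 11.   52.6 -14.3]
 [ 11.6  57.  -11.5]]
```

```bash
python3 -m crank '[[[0.002,0.003,0.05,-0.001,0,-0.007],[0.002,0.003,0.09,-0.001,0,-0.007],[0.002,0.003,0.094,-0.001,0,-0.007],[0.002,0.003,0.094,-0.001,0,-0.007]]]'
python3 - <<'E'
from mv import *
from bench import r
rows([([437,41,56],down(-25))])
p,d=r.snapshot("wrist");cv2.imwrite("pics/w12.png",p)
E
```

```text
time: 14.25
tool_pos: [439.0, 35.9, 57.1]
tcp_rot: [179.9, -0.1, -24.7]
ft_force: [0.5, 0.6, 0.4]
finger_gap: 85.4
t 14.25 pos [439.   35.9  57.1] rot [ 1.799e+02 -1.000e-01 -2.470e+01] gap 85.4 F [0.5 0.6 0.4]
[437  41  56] [ -0.0040,-0.0038,0.0011,0.0009,-0.0013,0.0061 ] dist 6 rot 0.4
```

View pics/w12.png

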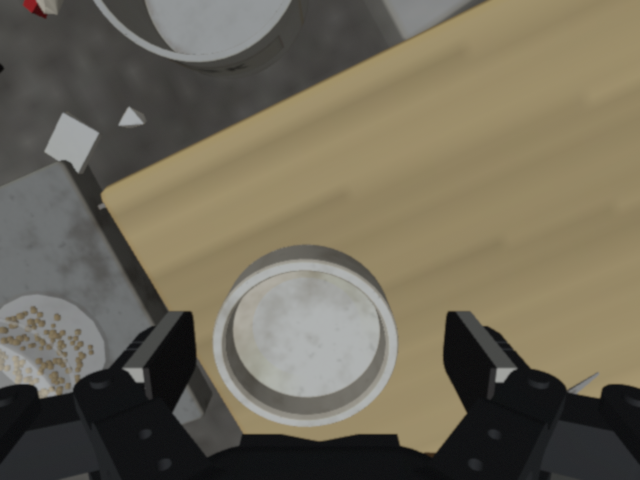

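```bash
python3 -m crank '[[[-0.004,-0.004,0.001,0.001,-0.001,0.006],[-0.004,-0.004,0.001,0.001,-0.001,0.006],[-0.004,-0.004,0.001,0.001,-0.001,0.006]]]'
python3 - <<'E'
from mv import *
rows([([437,41,56],down(-25))])
E
```

```text
time: 14.68
tool_pos: [438.2, 41.5, 57.5]
tcp_rot: [-179.9, -0.2, -24.9]
ft_force: [0.4, -0.2, 0.1]
finger_gap: 85.4
t 14.68 pos [438.2  41.5  57.5] rot [-179.9   -0.2  -24.9] gap 85.4 F [ 0.4 -0.2  0.1]
[437  41  56] [ -0.0009,0.0010,0.0015,-0.0012,-0.0030,0.0010 ] dist 2 rot 0.2
```

```bash
python3 -m crank '[[[-0.001,0.001,0.0015,-0.001,-0.003,0],[-0.001,0.001,0.0015,-0.001,-0.003,0],[-0.001,0.001,0.0015,-0.001,-0.003,0],[-0.001,0.001,0.0015,-0.001,-0.003,0],[-0.001,0.001,0.0015,-0.001,-0.003,0],[-0.001,0.001,0.0015,-0.001,-0.003,0]]]' 1 20
python3 - <<'E'
from mv import *
from bench import r
rows([(deckpt([160,54,90]),RT)])
p,d=r.snapshot("wrist");cv2.imwrite("pics/w13.png",p)
K,T=cal("wrist");s=r.sense();C=cloud(K,T,d)
R0=Ro.from_euler('xyz',s["tcp_rot"],degrees=True).as_matrix();Q=(C-s["tool_pos"])@R0
m=(d>0)&(abs(abs(Q[...,1])-38)<6)&(abs(Q[...,0])<12);v,u=np.where(m)
for lo,hi,n in [(180,245,'L'),(395,450,'R')]:
    k=m.copy();k[:,:lo]=0;k[:,hi:]=0;k[:300]=0;print(n,np.percentile(Q[k][:,2],[50,90,97,100]).round(1))
E
```

```text
time: 15.42
tool_pos: [436.9, 41.1, 56.0]
tcp_rot: [-180.0, 0.0, -24.9]
ft_force: [-0.5, 0.7, 2.3]
finger_gap: 60.7
t 15.43 pos [436.9  41.1  56. ] rot [-180.     0.   -24.9] gap 60.7 F [-0.5  0.7  2.3]
[ 525.3 -298.2  162.3] [ 0.2232,0.2703,-0.1063,-0.0015,0.2615,0.0058 ] dist 366 rot 15.0
L [-29.  -11.7   4.7   6.2]
R [-25.6  -9.2   5.    6.2]
```

View pics/w13.png

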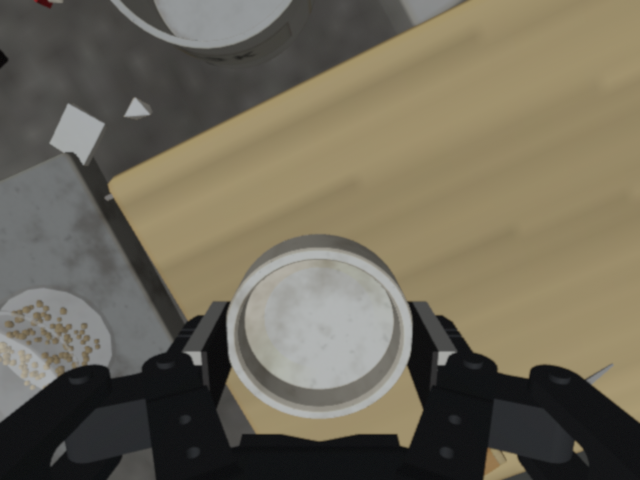

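```bash
python3 -m crank '[[[0,0,-0.05,0,0,0],[0,0,-0.1,0,0,0],[0.223,0.27,-0.106,-0.001,0.262,0.006],[0.223,0.27,-0.106,-0.001,0.262,0.006],[0.223,0.27,-0.106,-0.001,0.262,0.006],[0.223,0.27,-0.106,-0.001,0.262,0.006],[0.223,0.27,-0.106,-0.001,0.262,0.006],[0.223,0.27,-0.106,-0.001,0.262,0.006],[0.223,0.27,-0.106,-0.001,0.262,0.006],[0.223,0.27,-0.106,-0.001,0.262,0.006]]]'
python3 -m crank '[[[0,0,0,0,0,0],[0,0,0,0,0,0]]]'
python3 - <<'E'
from ov import *
from bench import r
rows([(deckpt([160,54,30]),RT)])
K,T=cal("wrist");p,d=r.snapshot("wrist");cv2.imwrite("pics/w14.png",p);overlay("pics/w14.png",K,T,"pics/w14o.png",dy=-1,dx=1)
E
```

```text
time: 16.73
tool_pos: [524.7, -297.4, 161.2]
tcp_rot: [-180.0, -14.9, -25.3]
ft_force: [-0.3, 1.1, -0.6]
finger_gap: 60.8
time: 16.98
tool_pos: [524.8, -296.3, 161.2]
tcp_rot: [-180.0, -14.9, -25.2]
ft_force: [0.4, 0.6, -0.4]
finger_gap: 60.7
t 16.98 pos [ 524.8 -296.3  161.2] rot [-180.   -14.9  -25.2] gap 60.7 F [ 0.4  0.6 -0.4]
[ 539.3 -304.8  104.3] [ 0.0015,0.0015,0.0593,-0.0013,0.0010,0.0004 ] dist 59 rot 0.1
```

View pics/w14o.png

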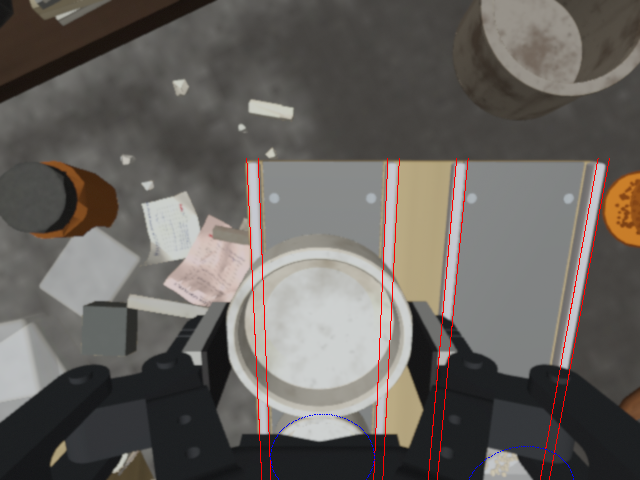

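```bash
python3 -m crank '[[[0.001,0.0015,0.03,-0.001,0.001,0],[0.001,0.0015,0.06,-0.001,0.001,0],[0.001,0.0015,0.065,-0.001,0.001,0],[0.001,0.0015,0.065,-0.001,0.001,0],[0.001,0.0015,0.065,-0.001,0.001,0]]]'
python3 - <<'E'
from ov import *
from bench import r
rows([(deckpt([160,54,10]),RT)])
K,T=cal("wrist");p,d=r.snapshot("wrist");cv2.imwrite("pics/w15.png",p);overlay("pics/w15.png",K,T,"pics/w15o.png",dy=-1,dx=1)
E
```

```text
time: 17.65
tool_pos: [541.0, -305.9, 100.6]
tcp_rot: [179.9, -15.1, -25.2]
ft_force: [-0.7, -0.4, -0.5]
finger_gap: 60.7
t 17.65 pos [ 541.  -305.9  100.6] rot [179.9 -15.1 -25.2] gap 60.7 F [-0.7 -0.4 -0.5]
[ 544.  -307.1   85. ] [ -0.0010,-0.0002,0.0159,0.0002,-0.0026,0.0006 ] dist 16 rot 0.2
```

View pics/w15o.png

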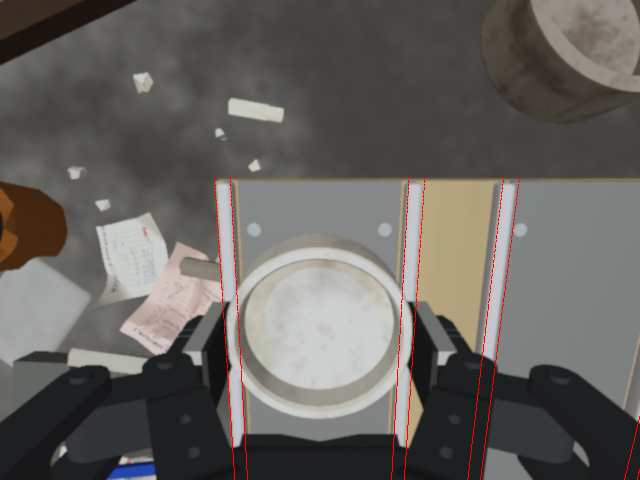

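```bash
python3 -m crank '[[[-0.001,0,0.008,0,-0.002,0],[-0.001,0,0.015,0,-0.002,0],[-0.001,0,0.017,0,-0.002,0],[-0.001,0,0.017,0,-0.002,0]]]'
python3 - <<'E'
from ov import *
from bench import r
rows([(deckpt([160,54,4]),RT)])
p,d=r.snapshot("wrist");cv2.imwrite("pics/w16.png",p)
E
```

```text
time: 18.2
tool_pos: [543.9, -307.2, 83.3]
tcp_rot: [180.0, -15.0, -25.2]
ft_force: [0.1, -0.1, -0.2]
finger_gap: 60.4
t 18.2 pos [ 543.9 -307.2   83.3] rot [180.  -15.  -25.2] gap 60.4 F [ 0.1 -0.1 -0.2]
[ 545.4 -307.7   79.2] [ 0.0004,-0.0002,0.0044,0.0001,0.0003,0.0004 ] dist 4 rot 0.0
```

View pics/w16.png

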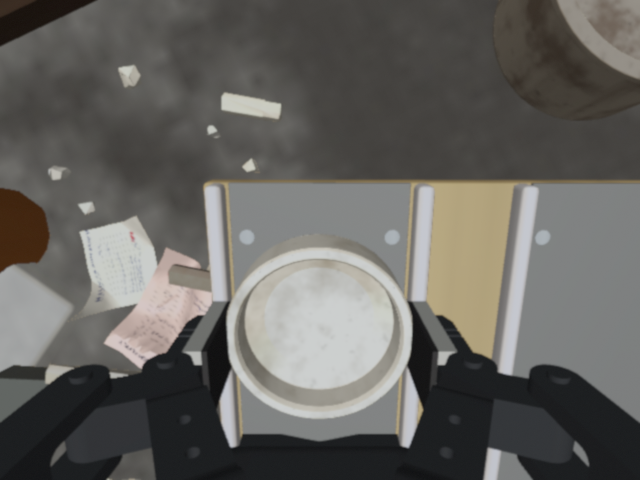

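```bash
python3 -m crank '[[[0,0,0.0015,0,0,0],[0,0,0.0025,0,0,0],[0,0,0.003,0,0,0],[0,0,0.003,0,0,0]]]'
```

```text
time: 18.75
tool_pos: [544.7, -307.7, 80.7]
tcp_rot: [180.0, -15.0, -25.2]
ft_force: [0.3, -0.2, 0.1]
finger_gap: 60.6
```

```bash
python3 -m crank '[[[0,0,0.001,0,0,0],[0,0,0.0015,0,0,0],[0,0,0.0015,0,0,0]]]'
```

```text
time: 19.12
tool_pos: [545.3, -308.0, 79.6]
tcp_rot: [179.9, -15.0, -25.2]
ft_force: [-0.2, 0.4, 1.8]
finger_gap: 60.7
```

```bash
python3 -m crank '[[[0,0,0.0005,0,0,0],[0,0,0.0005,0,0,0],[0,0,0.0005,0,0,0],[0,0,0.0005,0,0,0],[0,0,0.0005,0,0,0]]]' 0
python3 - <<'E'
from ov import *
from bench import r
p,d=r.snapshot("wrist");cv2.imwrite("pics/w17.png",p)
p,d=r.snapshot("top");cv2.imwrite("pics/t17.png",cv2.resize(p[165:315,310:510],None,fx=4,fy=4,interpolation=3))
E
```

```text
time: 19.75
tool_pos: [545.4, -308.0, 79.1]
tcp_rot: [179.9, -15.0, -25.2]
ft_force: [0.3, -0.1, 0.2]
finger_gap: 85.3
```

View pics/w17.png

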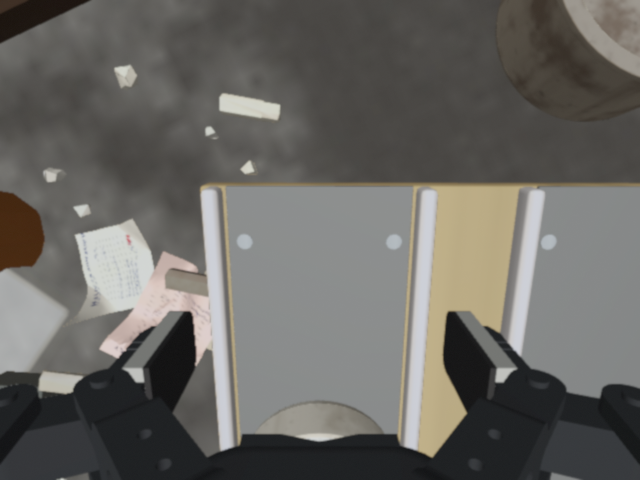

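View pics/t17.png

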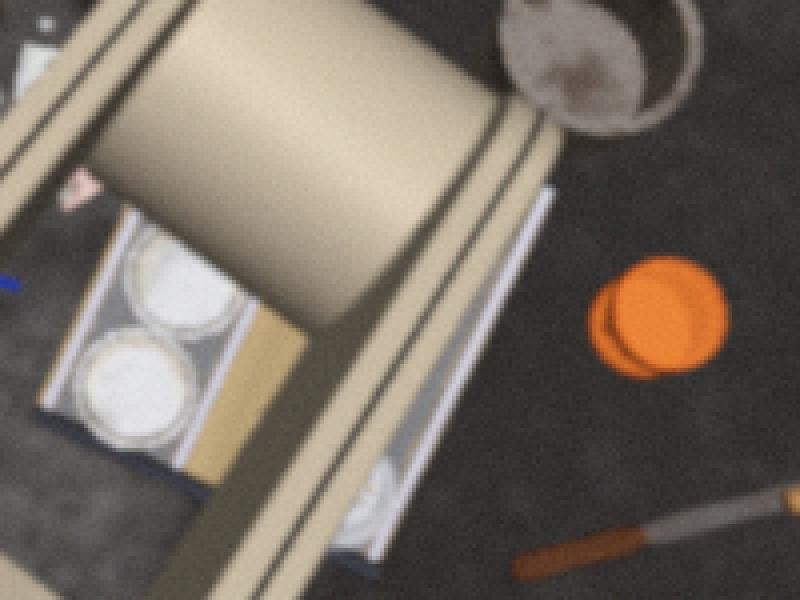

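```bash
python3 -m crank '[[[0,0,-0.05,0,0,0],[0,0,-0.1,0,0,0],[0,0,-0.15,0,0,0],[-0.05,-0.1,-0.18,0,0,0],[-0.1,-0.2,-0.18,0,0,0],[-0.1,-0.25,-0.18,0,0,0],[-0.1,-0.25,-0.18,0,0,0],[-0.1,-0.25,-0.18,0,0,0]]]'
python3 - <<'E'
from ov import *
from bench import r
s=r.sense();print(s["time"],s["tool_pos"],s["ft_force"])
p,d=r.snapshot("top");cv2.imwrite("pics/t18f.png",p);cv2.imwrite("pics/t18.png",cv2.resize(p[165:315,310:510],None,fx=4,fy=4,interpolation=3))
p,d=r.snapshot("scene");cv2.imwrite("pics/s18.png",cv2.resize(p[160:360,220:480],None,fx=3,fy=3))
K,T=cal("top");C=cloud(K,T,r.snapshot("top")[1])
E
```

```text
time: 20.85
tool_pos: [522.6, -17.3, 227.0]
tcp_rot: [180.0, -15.0, -25.1]
ft_force: [-0.0, 0.5, -0.1]
finger_gap: 85.4
20.85 [522.59799535 -17.30822832 226.9647587 ] [-0.03774665  0.47200336 -0.10851636]
```

View pics/t18f.png

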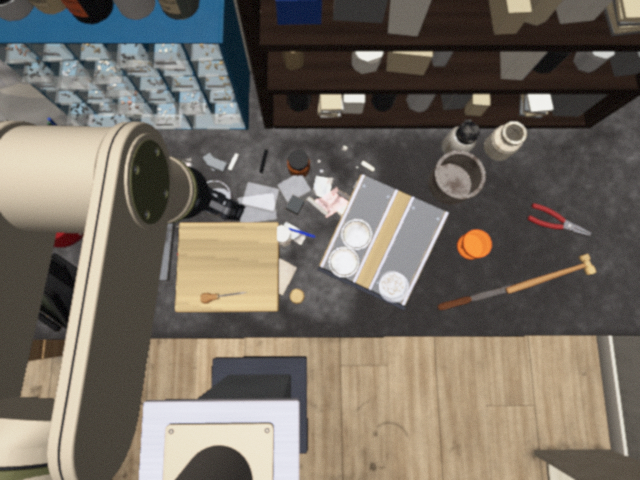

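View pics/t18.png

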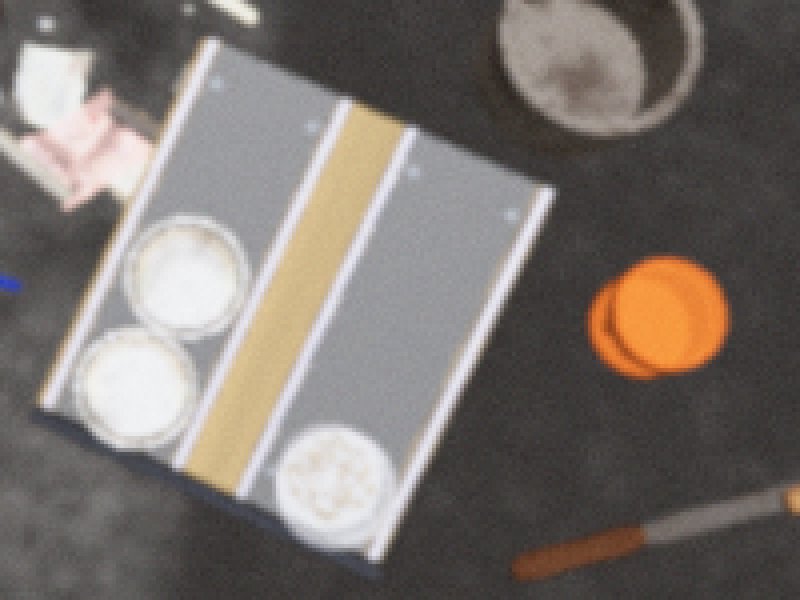

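View pics/s18.png

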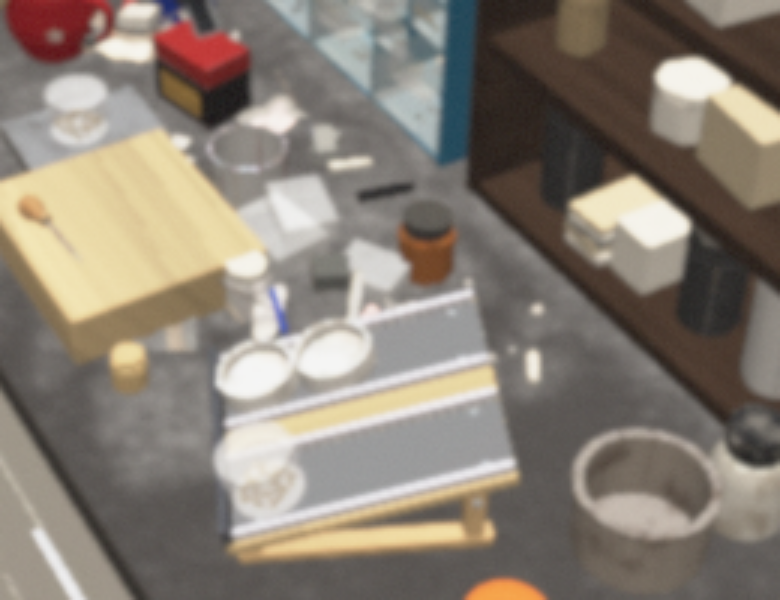

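```bash
python3 -c "
from bench import r
print(r.hand_in())"
```

```text
the job is handed in; nothing more can be done
None
```

The job is done and handed in at about 21 s, well under the 61 s limit.

- **Old clear box:** I took it from the lane at deck y = −55 mm and set it upright on the soldering block. It stands about in the middle, with margin all round.
- **Fresh clear box:** I set it flat near the high end of that lane at light contact (4 N) and let go. It slid down to the stop.
- **Fresh white dish:** I set it flat in the other lane at about 2 N and let go. It slid down until it rested behind the dish already there.

**Last checks:** The top and scene pictures show the fresh box at the stop, both dishes touching in line between their guides, and the old box upright on the block. The orange look-alike, brass cup, steel pot and awl are where they were. The gripper is open and clear of everything, with no contact force. The largest force I read was about 8 N, while the fingers closed on the first box.

**Disagreements:** The wrist and top cameras differed by about 1 to 2 mm on where the rack is. I followed the wrist view across the lanes. In one close wrist picture the drawn lane lines also converged slightly more than the real ones, but the dish was still centred.

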